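# Read a specimen jar tag and bayonet the reader into its dock

### The arm

A 6-joint arm with a two-finger parallel gripper is mounted at the origin on the work surface. World frame = base frame: x ahead of the robot, y to its left, z up, the work surface at z = 0. Lengths are in m, angles in degrees, forces in N, time in s.
With the tool pointing down it reaches from about 0.275 to 0.825 m from the base axis. Payload 4.9 kg.
Tool frame: the origin (TCP) lies midway between the tips of the shut fingers; the grasp point (between the pads) lies 19 mm behind it; y points along the fingers, z is the direction in which the jaws open and shut, and the axes are right-handed (so a half turn about y gives the same grasp; the last joint's range is limited). The gripper opens to 85 mm and grips with 20 to 120 N. Pads are 22 mm wide; open, the fingers measure 114 mm over their backs; the gripper's body (76 mm by 85 mm) begins 54 mm behind the grasp point. The pads swing forward as they close: fully open they stand 13 mm farther back than shut.
Start: joints at [66.165, 18.69, -11.035, 60.275, 0, 82.311], TCP at [0.153, 0.528, 0.231] pointing down, gripper open.
Joint ranges: [-152.03, 152.03], [-55.5, 102.48], [-74.3, 77.21], [-110.64, 120.58], [-84.22, 78.4], [-180, 180]. Speed limits (degrees/s): [147.25, 147.25, 180, 180, 180, 180].

### API

Orientations are given as [roll, pitch, yaw] about the fixed x, y, z axes, in that order (R = Rz(yaw) Ry(pitch) Rx(roll)).
In Python, from plant import env gives the robot as it stands.
- The arm moves only by the tool carry_out, never from a script. Its argument "plan" is a list of rows, each an object with "grip": the opening, from -1 (shut) to 1 (fully open), so that 0 is half open; "dp": the shift along the tool's x, y, z in m, a list of three; "twist": the turn about the tool's y in degrees. In form: [{"grip": grip, "dp": [tx, ty, tz], "twist": twist}, ...]. A call has 1 to 12 rows; each row is the pose to reach, as a shift and turn from the pose commanded when the call began, along the tool's axes at that moment; what a row does not reach only later rows make up. A row lasts 1/10 s, in which the tool goes at most 50 mm and 8.59 degrees, less where a joint would pass 70% of its speed; a pose out of reach is approached as far as the arm can. A call with a gripper value outside its range is refused whole. The fingers move at their own pace and stop on an object; "newtons" is the grip in N (left out, the last holds). Time passes only in rows, so rows that repeat a pose let the fingers close. It gives the time, the measured TCP pose, the force and the opening at its end, in the units of the state.
- env.observe(): the state, without advancing time (a new reading comes with each control period).
- env.capture(name): name is "scene" or "side" or "wrist"; returns the picture (384x512x3 uint8, red, green, blue); there is no depth.
- env.camera_params(name): a dict with "vertical_fov" (degrees; the focal length in pixels is half the picture's height over the tangent of half this angle, whatever the lens; pixels are square), "cx", "cy" (the principal point, pixels), "view" (4x4, takes a point from world to camera coordinates); the wrist camera has in their place "tool_from_camera" (4x4, takes a point from camera to tool coordinates, whose origin is the TCP and whose axes are the tool frame's). Camera axes: x right, y up, looking along -z (the intrinsics and any distortion apply to the point x, -y, -z); pixel columns grow to the right and rows downward; lengths in m; the calibration is good to about 2 mm. A picture is of the moment at which its call begins: read the wrist's pose just before it. camera_params takes no time and is no camera call.
- env.sign_off(): hands the job in, once; it reports no verdict.
The state is a dict: "time": time; "q": joint angles; "qvel": joint speeds; "effort": joint torques, N m; "tcp_pos": TCP position; "tcp_rot": TCP orientation; "contact_force": force on the tool from outside, world axes, zero at the start; "moment": the same for the moment, N m; "finger_gap": finger opening in m.
Only numpy, scipy, OpenCV 4.12 (cv2) and the standard library are available. Lean on these libraries where they do the work, as an engineer would, in place of code of your own. Each camera call takes 0.05 s, during which the arm holds its last target.

### The job

Take the blue-handled tag reader from its white stand and hold it still, nose straight down, about four centimetres above the red tag on the jar lid for a full second. Then push its nose into the grey dock with the cross pin in the slots, down against the spring until the white collar is flush on the dock, and twist it a quarter turn clockwise (seen from above) to the stop. Finish while still gripping it there, turned to the stop and pressed fully down, so that the reading can transfer; do not let go, and leave the jars standing where they are.

Things in the scene. Friction and masses are not known exactly. Their poses are not given: they have to be found in the camera images.
- reader: Hand-held tag reader, 85 mm tall, about 200 g, standing nose down in the stand; origin: centre of the nose tip, z up its axis. Black nose 24 mm across, tapering to 14 mm over the lowest 8 mm. White round collar, 60 mm across, 34 to 40 mm above the tip, an orange tick at each end of the x axis. A half turn about z makes no difference.
- reader_grip (a point): Centre of the reader's blue flat-sided grip, 62.5 mm above the nose tip. The grip spans 40 to 85 mm above the tip, is 42 mm long along the reader's x axis and 26 mm wide along y: take it across the 26 mm.
- reader_pin (a point): Centre of the steel cross pin through the reader's nose, 16 mm above the tip: 8 mm thick, 46 mm long, along the reader's x axis (the long side of the grip).
- stand: Fixed white square stand on the bench, 76 mm square outside, 49 mm square hole through it, 40 mm tall, origin at its underside centre. The reader's collar rests on its rim; lift the reader straight up at least 45 mm to clear it.
- dock: Fixed bayonet dock, 72 mm square, foot 80 mm square, 50 mm tall; origin: centre of its underside, z up. The reader enters with its x axis along the dock's x axis, either way round. Inside, stops let the pin turn only clockwise seen from above, ending a quarter turn (up to 6 degrees over) from the entry, with the pin along the dock's y axis (green ticks).
- dock_mouth (a point): Centre of the dock's top, 50 mm up. Plate 8 mm thick: 29 mm square opening with a 13 mm wide slot along the dock's x to 26 mm either side (orange ticks). Nose tip meets the plunger 20 mm below the top, the pin can turn from 28 mm, collar flush (fully down) at 34 mm. Not pressed, the turned reader is sprung up 6 mm, pin caught under the plate.
- plunger (a joint): Travel in m of the brass spring plunger in the dock: 0 untouched, 0.014 with the reader fully down. It pushes back with 3 N at 0, rising to 10 N at 0.014.
- tag (a point): Centre of the red tag (28 mm round with a white dot), on top of the lid of the tagged jar, 85 mm above the bench.
- tagged_jar: Amber jar, 72 mm in diameter, 85 mm tall with its 68 mm white lid, which bears the red tag. Loose, stays in place. Origin: centre of the underside.
- plain_jar_a: Jar of the same size with a plain white lid; bystander. Origin: centre of the underside.
- plain_jar_b: Another jar with a plain white lid; bystander. Origin: centre of the underside.
Not all that is in view belongs to the job. Leave any purple look-alike of the tagged_jar alone.

How it is judged:
By the outcome, as a careful person would: the job done as asked, in the order asked, and still so for the second after the job is handed in, while the arm keeps its last pose, push and grip.
It also fails if it takes over 54 s, if anything falls off the work surface, if the arm or the gripper's body presses on something with over 40 N, if the wrist force passes 120 N, or if a joint passes its speed limit or range.

## Working session

There is one attempt and no reset: what is moved stays moved. The work goes in short steps, Python scripts to look and compute and a tool call to move; the robot and the scene stay as the last step left them, time stands still between calls to the robot, and variables do not carry over. Pictures are saved under pics/ and viewed, and the job is handed in when it is done.

Besides the shell and the picture viewer there is one more tool, called after "Call:" in YAML: its name, and indented under it one key for each argument. carry_out: Moves the arm, as the interface text tells. Its arguments: {"type":"object","properties":{"plan":{"type":"array","items":{"type":"object","properties":{"grip":{"type":"number"},"dp":{"type":"array","items":{"type":"number"}},"twist":{"type":"number"}}}},"newtons":{"type":"number"}},"required":["plan"]}

```bash
ls; mkdir -p pics
python3 - <<'E'
from plant import env
import cv2
print(env.observe())
for n in ["scene","side","wrist"]:
    print(n,env.camera_params(n))
    cv2.imwrite(f"pics/{n}0.png",cv2.cvtColor(env.capture(n),cv2.COLOR_RGB2BGR))
E
```

```text
pics
{'time': 0.0, 'q': array([ 6.61657829e+01,  1.87323222e+01, -1.10932845e+01,  6.02739132e+01,
       -1.74147708e-03,  8.23110290e+01]), 'qvel': array([-0.01844216,  0.00742841,  0.01985676, -0.00526098,  0.04004927,
       -0.00729437]), 'effort': array([-1.67240403e-03, -4.43393612e+01,  2.62445980e+01,  1.53258874e-02,
       -1.22460710e-05,  1.10141528e-05]), 'tcp_pos': array([0.15269638, 0.52776389, 0.230492  ]), 'tcp_rot': array([-9.00988581e+01,  1.15894819e-02, -1.61452546e+01]), 'contact_force': array([-0.13329991, -0.20789364,  0.13222797]), 'moment': array([-0.0425548 ,  0.02330664,  0.00237184]), 'finger_gap': 0.08565556313987689}
scene {'vertical_fov': 48.004225424804396, 'cx': 256.43866370399985, 'cy': 183.845003961221, 'view': array([[-0.56533587,  0.82475052,  0.01348797,  0.29196639],
       [-0.62232024, -0.43719592,  0.6492898 ,  0.30865682],
       [ 0.54139899,  0.35867298,  0.76042148, -1.29348146],
       [ 0.        ,  0.        ,  0.        ,  1.        ]])}
side {'vertical_fov': 54.402388608336686, 'cx': 253.9232447251724, 'cy': 195.06620422431004, 'view': array([[-0.79265931, -0.60965772,  0.00294821,  0.46709772],
       [ 0.43340147, -0.56008181,  0.70602516, -0.28962067],
       [-0.42878245,  0.56091518,  0.70818061, -0.64783003],
       [ 0.        ,  0.        ,  0.        ,  1.        ]])}
wrist {'vertical_fov': 61.176053556972604, 'cx': 255.94788380438706, 'cy': 188.74936756984263, 'tool_from_camera': array([[ 4.92464915e-04, -9.65613216e-01, -2.59982449e-01,
        -6.62747607e-02],
       [ 6.69159894e-05,  2.59982512e-01, -9.65613323e-01,
        -1.42335921e-01],
       [ 9.99999877e-01,  4.58133700e-04,  1.92647229e-04,
         6.17074644e-04],
       [ 0.00000000e+00,  0.00000000e+00,  0.00000000e+00,
         1.00000000e+00]])}
```

View pics/scene0.png

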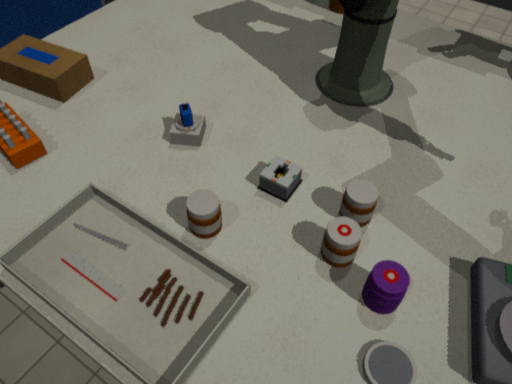

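View pics/side0.png

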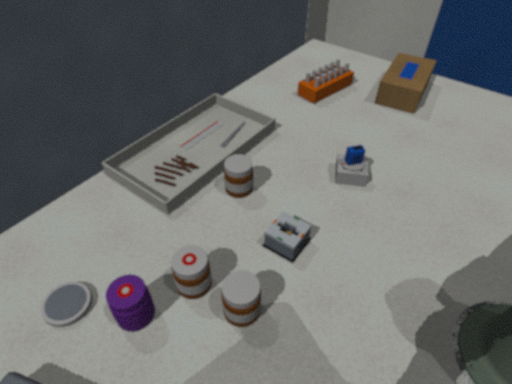

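View pics/wrist0.png

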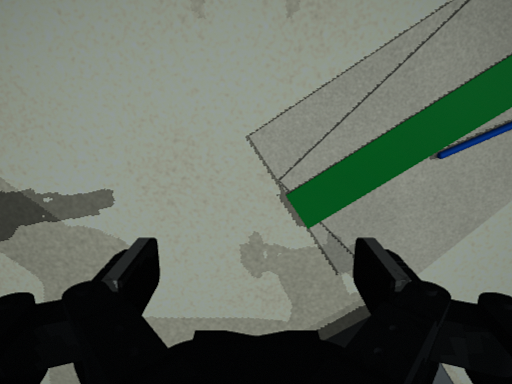

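The scene view shows the reader at about (186,115), the dock at (281,172), the red tag at (344,230) and the purple look-alike at (391,277). In the side view the reader is at (354,155), the dock at (289,230) and the tag at (189,259). I'll triangulate these and zoom in.

```bash
cat > h.py <<'E'
from plant import env
import numpy as np, cv2
from scipy.spatial.transform import Rotation as Ro
def K(p): 
    f=192/np.tan(np.radians(p['vertical_fov']/2)); return f,p['cx'],p['cy']
def ray(n,uv,obs=None):
    p=env.camera_params(n);f,cx,cy=K(p)
    d=np.array([(uv[0]-cx)/f,-(uv[1]-cy)/f,-1.])
    T=np.linalg.inv(p['view']) if 'view' in p else toolT(obs)@p['tool_from_camera']
    return T[:3,3],T[:3,:3]@d
def toolT(o):
    T=np.eye(4);T[:3,:3]=Ro.from_euler('xyz',o['tcp_rot'],degrees=True).as_matrix();T[:3,3]=o['tcp_pos'];return T
def atz(n,uv,z,obs=None):
    o,d=ray(n,uv,obs);return o+d*(z-o[2])/d[2]
def proj(n,P,obs=None):
    p=env.camera_params(n);f,cx,cy=K(p);P=np.atleast_2d(P)
    V=p['view'] if 'view' in p else np.linalg.inv(toolT(obs)@p['tool_from_camera'])
    c=P@V[:3,:3].T+V[:3,3]
    return np.c_[cx+f*c[:,0]/-c[:,2],cy-f*c[:,1]/-c[:,2]]
def tri(a,b):
    o1,d1=ray(*a);o2,d2=ray(*b)
    s=np.linalg.lstsq(np.c_[d1,-d2],o2-o1,rcond=None)[0]
    A=o1+d1*s[0];B=o2+d2*s[1];return (A+B)/2,np.linalg.norm(A-B)
def crop(src,dst,c,r,k=6):
    im=cv2.imread(src);x,y=c
    im=im[max(0,y-r):y+r,max(0,x-r):x+r];cv2.imwrite(dst,cv2.resize(im,None,fx=k,fy=k,interpolation=cv2.INTER_CUBIC))
E
python3 - <<'E'
from h import *
np.set_printoptions(precision=4,suppress=True)
for n,a,b,z in [('tag',(344,230),(189,259),.085),('readertop',(186,106),(354,149),.091),('dock',(281,170),(289,228),.05),('jarA',(361,192),(242,286),.085),('jarB',(204,203),(238,162),.085)]:
    print(n,tri(('scene',a),('side',b)),atz('scene',a,z),atz('side',b,z))
a=[]
for n,c in [('scene',(187,122)),('scene',(281,175)),('side',(353,165)),('side',(288,233))]:
    im=cv2.imread(f'pics/{n}0.png');x,y=c;a.append(cv2.resize(im[y-28:y+28,x-38:x+38],(400,295),interpolation=cv2.INTER_CUBIC))
cv2.imwrite('pics/z0.png',np.vstack([np.hstack(a[:2]),np.hstack(a[2:])]))
E
```

```text
tag (array([0.5613, 0.2361, 0.0835]), np.float64(0.0010557499032668835)) [0.5626 0.2369 0.085 ] [0.5604 0.2362 0.085 ]
readertop (array([ 0.4651, -0.2443,  0.095 ]), np.float64(0.0066910148370432345)) [ 0.4588 -0.2522  0.091 ] [ 0.4664 -0.2441  0.091 ]
dock (array([0.4697, 0.0346, 0.0487]), np.float64(0.0025636890716567123)) [0.4715 0.0366 0.05  ] [0.4692 0.034  0.05  ]
jarA (array([0.4492, 0.2193, 0.0783]), np.float64(0.0036173348535440525)) [0.4559 0.2224 0.085 ] [0.4465 0.2204 0.085 ]
jarB (array([ 0.6648, -0.0318,  0.0848]), np.float64(0.007029315590975157)) [ 0.6668 -0.0278  0.085 ] [ 0.6655 -0.0362  0.085 ]
```

View pics/z0.png

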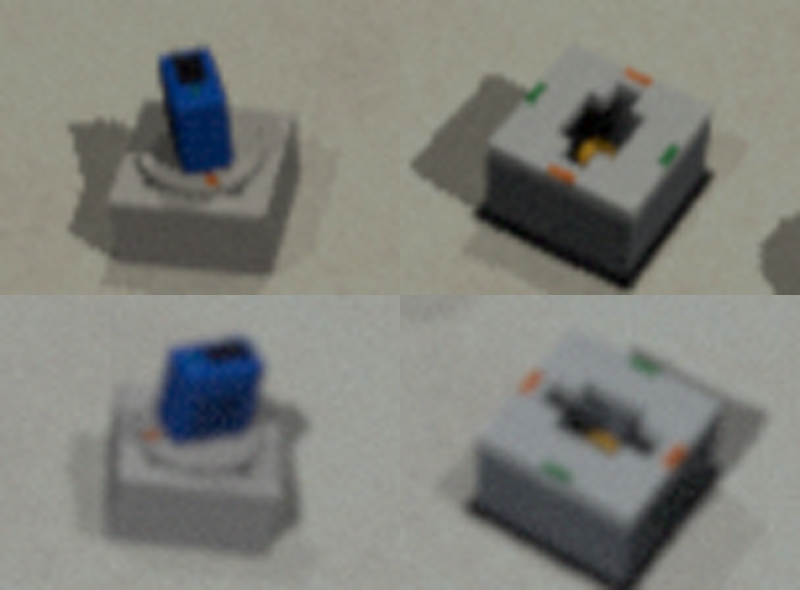

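Run:
```python
from h import *
np.set_printoptions(precision=4,suppress=True)
def cs(c,p,off): return (c[0]-38+(p[0]-off[0])/400*76, c[1]-28+(p[1]-off[1])/295*56)
for n,c,off,pts,z in [('scene',(187,122),(0,0),[(211,180)],.046),('side',(353,165),(0,295),[(152,436)],.046),
 ('scene',(281,175),(400,0),[(638,76),(560,174),(535,93),(669,155)],.05),('side',(288,233),(400,295),[(531,382),(677,456),(644,363),(557,472)],.05)]:
  P=[atz(n,cs(c,p,off),z) for p in pts]; print(n,np.array(P))
  if len(P)>1:
    print(np.mean(P,0)); d=P[0]-P[1];e=P[2]-P[3];print(np.degrees(np.arctan2(d[1],d[0])),np.degrees(np.arctan2(e[1],e[0])))
```

```text
scene [[ 0.4811 -0.2296  0.046 ]]
side [[ 0.4785 -0.231   0.046 ]]
scene [[0.439  0.0359 0.05  ]
 [0.5071 0.0389 0.05  ]
 [0.4738 0.0042 0.05  ]
 [0.4711 0.0713 0.05  ]]
[0.4727 0.0376 0.05  ]
-177.48188412979084 -87.63036948589401
side [[0.5034 0.0375 0.05  ]
 [0.4352 0.0337 0.05  ]
 [0.4724 0.0004 0.05  ]
 [0.4683 0.0694 0.05  ]]
[0.4698 0.0353 0.05  ]
3.217229482241333 -86.63297448370302
```

```bash
cat >> h.py <<'E'
def goto(pos,yaw):
    o=env.observe();T=toolT(o);d=T[:3,:3].T@(np.array(pos)-T[:3,3])
    cur=np.degrees(np.arctan2(T[1,0],T[0,0]));tw=-((yaw-cur+180)%360-180)
    print('t',o['time'],'pos',o['tcp_pos'].round(4),'rot',o['tcp_rot'].round(2),'gap',round(o['finger_gap'],4),'F',o['contact_force'].round(1),'q6',o['q'][5].round(1)); print('dp',d.round(4),'twist',round(tw,2),'rows',max(np.linalg.norm(d)/.05,abs(tw)/8.59))
E
python3 - <<'E'
from h import *
goto([.53,.232,.25],3)
E
```

```text
t 0.15 pos [0.1528 0.5279 0.2307] rot [-9.008e+01  1.000e-02 -1.615e+01] gap 0.0854 F [ 0.6 -0.1 -0.6] q6 82.3
dp [ 0.4446 -0.0191 -0.1793] twist -19.15 rows 9.596766001108596
```

Call:
carry_out:
  plan:
    - {"grip": 1, "dp": [0.04, -0.002, -0.016], "twist": -1.9}
    - {"grip": 1, "dp": [0.08, -0.004, -0.032], "twist": -3.8}
    - {"grip": 1, "dp": [0.12, -0.006, -0.048], "twist": -5.7}
    - {"grip": 1, "dp": [0.16, -0.008, -0.065], "twist": -7.7}
    - {"grip": 1, "dp": [0.2, -0.01, -0.081], "twist": -9.6}
    - {"grip": 1, "dp": [0.24, -0.012, -0.097], "twist": -11.5}
    - {"grip": 1, "dp": [0.28, -0.013, -0.113], "twist": -13.4}
    - {"grip": 1, "dp": [0.32, -0.015, -0.129], "twist": -15.3}
    - {"grip": 1, "dp": [0.36, -0.017, -0.145], "twist": -17.2}
    - {"grip": 1, "dp": [0.4, -0.018, -0.161], "twist": -19.15}
    - {"grip": 1, "dp": [0.4446, -0.019, -0.1793], "twist": -19.15}
    - {"grip": 1, "dp": [0.4446, -0.019, -0.1793], "twist": -19.15}

```text
time: 1.35
tcp_pos: [0.5343, 0.2287, 0.2497]
tcp_rot: [-90.1, -0.1, 2.6]
contact_force: [0.4, 1.0, 0.3]
finger_gap: 0.0853
```

Call:
carry_out:
  plan:
    - {"grip": 1, "dp": [0, 0, 0], "twist": 0}
    - {"grip": 1, "dp": [0, 0, 0], "twist": 0}

```text
time: 1.55
tcp_pos: [0.5292, 0.2328, 0.2499]
tcp_rot: [-90.0, 0.1, 3.0]
contact_force: [-0.9, 0.2, 0.3]
finger_gap: 0.0856
```

Run:
```python
from h import *
import pickle
o=env.observe();im=env.capture('wrist');pickle.dump(o,open('o1.pkl','wb'))
cv2.imwrite('pics/w1.png',cv2.cvtColor(im,cv2.COLOR_RGB2BGR))
goto([.44,.0365,.22],3)
print(o['qvel'].round(2),proj('wrist',[[.5613,.2361,.085],[.47,.036,.05]],o))
```

```text
t 1.6 pos [0.529  0.2332 0.2501] rot [-9.00e+01  6.00e-02  3.08e+00] gap 0.0855 F [ 0.  -0.7 -1.3] q6 13.4
dp [-0.0994  0.0302 -0.1916] twist 0.08 rows 4.359269172944722
[ 0.99 -0.42 -0.26 -0.05 -0.1  -0.15] [[256.80596417 204.12622501]
 [ 64.64499938  98.11650242]]
```

View pics/w1.png

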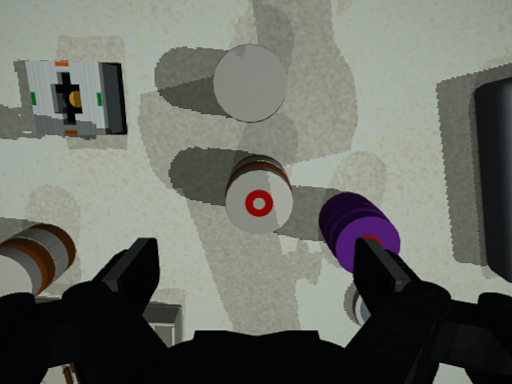

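The wrist view shows the tag at (259,203) and the dock opening at about (70,98). Both are within a few pixels of the predictions. I'll move over the dock next.

Call:
carry_out:
  plan:
    - {"grip": 1, "dp": [-0.025, 0.008, -0.048], "twist": 0}
    - {"grip": 1, "dp": [-0.05, 0.015, -0.096], "twist": 0}
    - {"grip": 1, "dp": [-0.075, 0.022, -0.144], "twist": 0}
    - {"grip": 1, "dp": [-0.0994, 0.03, -0.1916], "twist": 0}
    - {"grip": 1, "dp": [-0.0994, 0.03, -0.1916], "twist": 0}
    - {"grip": 1, "dp": [-0.0994, 0.03, -0.1916], "twist": 0}
    - {"grip": 1, "dp": [-0.0994, 0.03, -0.1916], "twist": 0}

```text
time: 2.3
tcp_pos: [0.4409, 0.0368, 0.2207]
tcp_rot: [-90.0, -0.1, 3.1]
contact_force: [0.6, -0.2, -0.9]
finger_gap: 0.0853
```

Run:
```python
from h import *
import pickle
np.set_printoptions(precision=4,suppress=True)
print('tag wrist',atz('wrist',(259,203),.085,pickle.load(open('o1.pkl','rb'))))
o=env.observe();im=env.capture('wrist');pickle.dump(o,open('o2.pkl','wb'))
cv2.imwrite('pics/w2.png',cv2.cvtColor(im,cv2.COLOR_RGB2BGR))
goto([.445,-.264,.22],45)
print(o['qvel'].round(2))
c=proj('wrist',[.471,.0365,.05],o)[0];print(c)
x,y=c.round().astype(int);
c=cv2.imread('pics/w2.png')[y-65:y+65,x-65:x+65];cv2.imwrite('pics/w2z.png',cv2.resize(c,(585,585),interpolation=cv2.INTER_CUBIC));print('off',x-65,y-65,585/130)
```

```text
tag wrist [0.56   0.2382 0.085 ]
t 2.35 pos [0.4413 0.037  0.2208] rot [-89.98  -0.07   3.1 ] gap 0.0852 F [-0.4 -0.3  0.4] q6 -7.9
dp [-0.0126  0.0007 -0.3008] twist -41.9 rows 6.021417985558226
[ 1.13  0.86  1.2   0.12 -0.12 -0.13]
[253.2819 199.8292]
off 188 135 4.5
```

View pics/w2z.png

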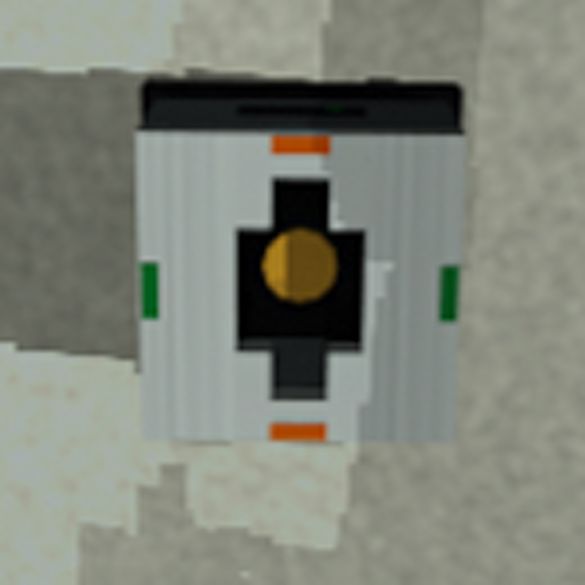

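The dock is clear from above: in the crop the orange ticks are at (300,145) and (298,432), and the green ticks at (150,291) and (450,293).

Run:
```python
from h import *
import pickle
np.set_printoptions(precision=4,suppress=True)
o=pickle.load(open('o2.pkl','rb'))
P=np.array([atz('wrist',(188+u/4.5,135+v/4.5),.05,o) for u,v in [(300,145),(298,432),(150,291),(450,293),(300,180),(299,400),(237,231),(364,352),(364,231),(237,352)]])
print(P)
print(P[:2].mean(0),P[2:4].mean(0),P[4:6].mean(0),P[6:].mean(0))
for i,j in ((0,1),(2,3),(4,5)):
  d=P[j]-P[i];print(np.linalg.norm(d),np.degrees(np.arctan2(d[1],d[0])))
```

```text
[[0.4375 0.0362 0.05  ]
 [0.5046 0.0392 0.05  ]
 [0.4725 0.0044 0.05  ]
 [0.4695 0.0715 0.05  ]
 [0.4453 0.0366 0.05  ]
 [0.4968 0.039  0.05  ]
 [0.4576 0.0232 0.05  ]
 [0.4844 0.0531 0.05  ]
 [0.4561 0.0513 0.05  ]
 [0.4859 0.0244 0.05  ]]
[0.4711 0.0377 0.05  ] [0.471  0.0379 0.05  ] [0.4711 0.0378 0.05  ] [0.471 0.038 0.05 ]
0.0671591140234592 2.5741898945195953
0.06717655846841196 92.6160334065412
0.05149366404287832 2.712237224945569
```

Call:
carry_out:
  plan:
    - {"grip": 1, "dp": [0, 0, -0.04], "twist": -6}
    - {"grip": 1, "dp": [0, 0, -0.08], "twist": -12}
    - {"grip": 1, "dp": [0, 0, -0.12], "twist": -18}
    - {"grip": 1, "dp": [-0.003, 0, -0.16], "twist": -24}
    - {"grip": 1, "dp": [-0.006, 0, -0.2], "twist": -30}
    - {"grip": 1, "dp": [-0.01, 0, -0.24], "twist": -36}
    - {"grip": 1, "dp": [-0.0126, 0, -0.28], "twist": -41.9}
    - {"grip": 1, "dp": [-0.0126, 0, -0.3008], "twist": -41.9}
    - {"grip": 1, "dp": [-0.0126, 0, -0.3008], "twist": -41.9}
    - {"grip": 1, "dp": [-0.0126, 0, -0.3008], "twist": -41.9}
    - {"grip": 1, "dp": [-0.0126, 0, -0.3008], "twist": -41.9}

```text
time: 3.45
tcp_pos: [0.4446, -0.2634, 0.2202]
tcp_rot: [-90.0, -0.0, 45.0]
contact_force: [-0.4, -0.1, 0.1]
finger_gap: 0.0856
```

Run:
```python
from h import *
import pickle
np.set_printoptions(precision=4,suppress=True)
o=env.observe();im=env.capture('wrist');pickle.dump(o,open('o3.pkl','wb'))
cv2.imwrite('pics/w3.png',cv2.cvtColor(im,cv2.COLOR_RGB2BGR))
goto([.462,-.248,.22],45)
print(o['qvel'].round(2))
c=proj('wrist',[.462,-.248,.07],o)[0];print(c)
x,y=c.round().astype(int);
c=cv2.imread('pics/w3.png')[y-65:y+65,x-65:x+65];cv2.imwrite('pics/w3z.png',cv2.resize(c,(585,585),interpolation=cv2.INTER_CUBIC));print('off',x-65,y-65,585/130)
```

```text
t 3.5 pos [ 0.4445 -0.2635  0.2203] rot [-89.97  -0.01  45.04] gap 0.0855 F [-0.1  0.5 -1.1] q6 -83.9
dp [ 0.0233  0.0003 -0.0014] twist 0.04 rows 0.4673091170391203
[ 0.08 -0.42 -0.29 -0.09 -0.23 -0.16]
[253.4867 198.8568]
off 188 134 4.5
```

View pics/w3z.png

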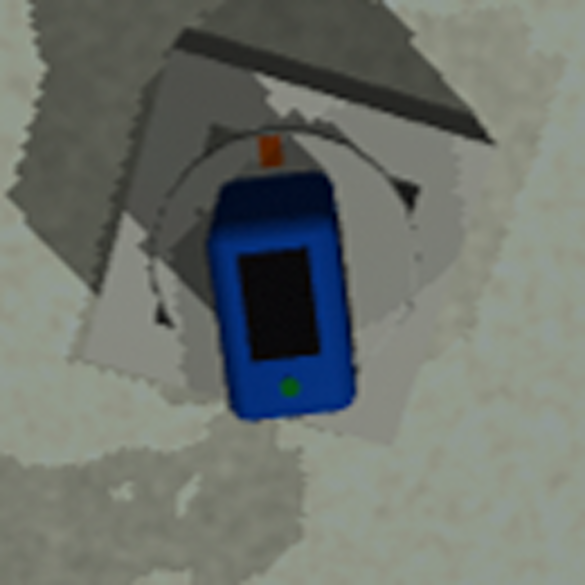

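Run:
```python
from h import *
import pickle
np.set_printoptions(precision=4,suppress=True)
o=pickle.load(open('o3.pkl','rb'))
im=cv2.imread('pics/w3.png').astype(int)
w=lambda u,v,z:atz('wrist',(188+u/4.5,134+v/4.5),z,o)
def rep(n,P):
  P=np.array(P);d=(P[3]-P[0]+P[2]-P[1])/2;e=(P[1]-P[0]+P[2]-P[3])/2
  print(n,P.mean(0),np.linalg.norm(d),np.linalg.norm(e),np.degrees(np.arctan2(d[1],d[0])),np.degrees(np.arctan2(e[1],e[0])))
rep('top',[w(*p,.091) for p in [(211,239),(341,229),(356,405),(232,417)]])
rep('scr',[w(*p,.091) for p in [(238,256),(308,248),(318,355),(253,361)]])
print('tick',w(271,151,.046))
# mask: bright blue top vs darker side; use minAreaRect of whole blue in ray-projected plane
b,g,r=im[...,0],im[...,1],im[...,2]
m=((b>95)&(r<50)&(b-g>50)).astype(np.uint8)[134:264,188:318]
m=cv2.morphologyEx(m,cv2.MORPH_CLOSE,np.ones((27,27)))
c=max(cv2.findContours(m,0,2)[0],key=cv2.contourArea)
Q=np.array([atz('wrist',(188+p[0,0],134+p[0,1]),.091,o)[:2] for p in c])
print(cv2.minAreaRect((Q*1000).astype(np.float32)))
cv2.imwrite('pics/m3.png',m*255)
# ellipse? collar center
print('collar L/R/top', w(150,250,.046),w(418,250,.046),w(285,128,.046))
```

```text
top [ 0.4634 -0.2491  0.091 ] 0.03645218542625139 0.024887876006248505 50.323764082678785 140.20322646479477
scr [ 0.4615 -0.2526  0.091 ] 0.021715528846367224 0.013207221837329364 51.17038257598454 141.16675437756402
tick [ 0.448  -0.2695  0.046 ]
((463.2915344238281, -249.3524627685547), (37.49308395385742, 22.346399307250977), 51.95790100097656)
collar L/R/top [ 0.4833 -0.2728  0.046 ] [ 0.4407 -0.2303  0.046 ] [ 0.4422 -0.271   0.046 ]
```

Run:
```python
from h import *
goto([.4635,-.2495,.049],50.7)
```

```text
t 3.5 pos [ 0.4445 -0.2635  0.2203] rot [-8.997e+01 -1.000e-02  4.504e+01] gap 0.0855 F [-0.1  0.5 -1.1] q6 -83.9
dp [ 0.0233  0.1713 -0.0036] twist -5.66 rows 3.457385587380615
```

Call:
carry_out:
  plan:
    - {"grip": 1, "dp": [0.0233, 0.02, -0.0036], "twist": -5.7}
    - {"grip": 1, "dp": [0.0233, 0.04, -0.0036], "twist": -5.7}
    - {"grip": 1, "dp": [0.0233, 0.06, -0.0036], "twist": -5.7}
    - {"grip": 1, "dp": [0.0233, 0.085, -0.0036], "twist": -5.7}
    - {"grip": 1, "dp": [0.0233, 0.11, -0.0036], "twist": -5.7}
    - {"grip": 1, "dp": [0.0233, 0.135, -0.0036], "twist": -5.7}
    - {"grip": 1, "dp": [0.0233, 0.155, -0.0036], "twist": -5.7}
    - {"grip": 1, "dp": [0.0233, 0.165, -0.0036], "twist": -5.7}
    - {"grip": 1, "dp": [0.0233, 0.171, -0.0036], "twist": -5.7}
    - {"grip": 1, "dp": [0.0233, 0.171, -0.0036], "twist": -5.7}
    - {"grip": 1, "dp": [0.0233, 0.171, -0.0036], "twist": -5.7}

```text
time: 4.6
tcp_pos: [0.4638, -0.2514, 0.0501]
tcp_rot: [-90.1, -0.0, 50.6]
contact_force: [-0.6, -0.1, -0.2]
finger_gap: 0.0858
```

Run:
```python
from h import *
cv2.imwrite('pics/w4.png',cv2.cvtColor(env.capture('wrist'),cv2.COLOR_RGB2BGR))
goto([.4635,-.2495,.049],50.7)
```

```text
t 4.65 pos [ 0.4639 -0.2516  0.0503] rot [-9.010e+01 -1.000e-02  5.062e+01] gap 0.0853 F [ 0.2 -1.5 -0.7] q6 -87.1
dp [0.0014 0.0013 0.0017] twist -0.08 rows 0.0498204157663413
```

View pics/w4.png

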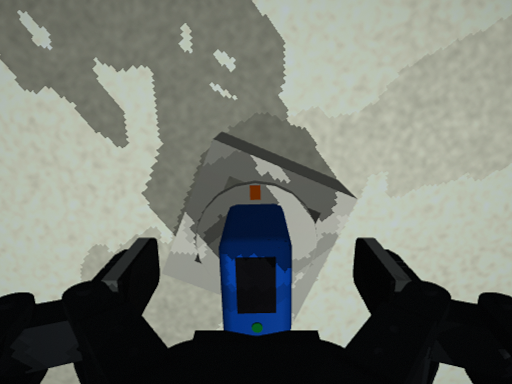

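The reader is centred between the pads at about x=257 px. I'll make a small trim and close the fingers.

Call:
carry_out:
  newtons: 80
  plan:
    - {"grip": 1, "dp": [0.0014, 0.0013, 0.0017], "twist": 0}
    - {"grip": 1, "dp": [0.0014, 0.0013, 0.0017], "twist": 0}
    - {"grip": -1, "dp": [0.0014, 0.0013, 0.0017], "twist": 0}
    - {"grip": -1, "dp": [0.0014, 0.0013, 0.0017], "twist": 0}
    - {"grip": -1, "dp": [0.0014, 0.0013, 0.0017], "twist": 0}
    - {"grip": -1, "dp": [0.0014, 0.0013, 0.0017], "twist": 0}
    - {"grip": -1, "dp": [0.0014, 0.0013, 0.0017], "twist": 0}
    - {"grip": -1, "dp": [0.0014, 0.0013, 0.0017], "twist": 0}
    - {"grip": -1, "dp": [0.0014, 0.0013, 0.0017], "twist": 0}
    - {"grip": -1, "dp": [0.0014, 0.0013, 0.0017], "twist": 0}

```text
time: 5.65
tcp_pos: [0.4631, -0.2494, 0.0483]
tcp_rot: [-90.1, 0.0, 50.6]
contact_force: [0.8, -0.4, 3.2]
finger_gap: 0.0249
```

Run:
```python
from h import *
goto([.4635,-.2495,.049],50.7);print(env.observe()['moment'])
```

```text
t 5.65 pos [ 0.4631 -0.2494  0.0483] rot [-90.05   0.    50.6 ] gap 0.0249 F [ 0.8 -0.4  3.2] q6 -86.9
dp [ 0.0002 -0.0007 -0.0004] twist -0.1 rows 0.016944240017538883
[-0.08514305  0.00840119  0.01980802]
```

Call:
carry_out:
  plan:
    - {"grip": -1, "dp": [0, -0.005, 0], "twist": 0}
    - {"grip": -1, "dp": [0, -0.015, 0], "twist": 0}
    - {"grip": -1, "dp": [0, -0.03, 0], "twist": 0}
    - {"grip": -1, "dp": [0, -0.045, 0], "twist": 0}
    - {"grip": -1, "dp": [0, -0.06, 0], "twist": 0}
    - {"grip": -1, "dp": [0, -0.08, 0], "twist": 0}
    - {"grip": -1, "dp": [0, -0.1, 0], "twist": 0}
    - {"grip": -1, "dp": [0, -0.12, 0], "twist": 0}
    - {"grip": -1, "dp": [0, -0.135, 0], "twist": 0}
    - {"grip": -1, "dp": [0, -0.14, 0], "twist": 0}

```text
time: 6.65
tcp_pos: [0.4632, -0.2493, 0.1899]
tcp_rot: [-90.1, -0.0, 50.6]
contact_force: [-0.5, 0.0, -2.5]
finger_gap: 0.0248
```

Run:
```python
from h import *
a=[env.capture(n) for n in('scene','side','wrist')]
a=[cv2.cvtColor(i,cv2.COLOR_RGB2BGR) for i in a]
for i,n in enumerate('scw'): cv2.imwrite(f'pics/5{n}.png',a[i])
cv2.imwrite('pics/5.png',np.hstack([cv2.resize(a[0][40:190,100:300],(400,300)),cv2.resize(a[1][60:210,250:450],(400,300))]))
goto([.5605,.237,.172],2.6);print(env.observe()['moment'])
```

```text
t 6.8 pos [ 0.4625 -0.2489  0.1878] rot [-89.98  -0.    50.61] gap 0.0252 F [-0.4 -0.  -2.8] q6 -86.9
dp [0.4377 0.0159 0.2326] twist 48.01 rows 9.918064802475573
[-0.04113322  0.03892152  0.01314369]
```

View pics/5.png

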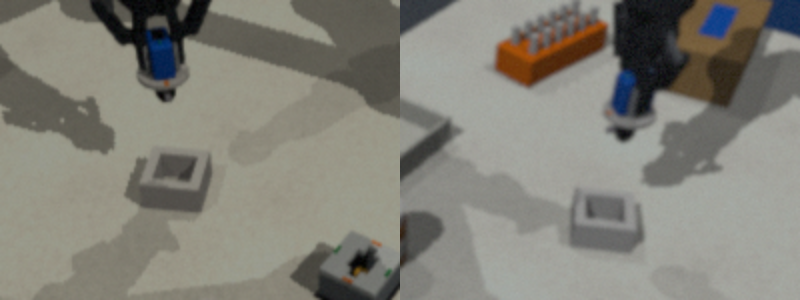

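View pics/5w.png

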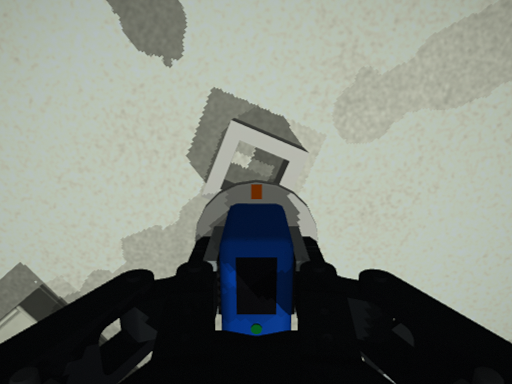

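The reader came out straight, and its tick is unchanged at (256,191) in the wrist view. I'll move it over the tag.

Call:
carry_out:
  plan:
    - {"grip": -1, "dp": [0.02, -0.004, 0.011], "twist": 3}
    - {"grip": -1, "dp": [0.06, -0.004, 0.032], "twist": 8}
    - {"grip": -1, "dp": [0.1, -0.004, 0.053], "twist": 13}
    - {"grip": -1, "dp": [0.14, -0.004, 0.074], "twist": 18}
    - {"grip": -1, "dp": [0.18, -0.004, 0.096], "twist": 23}
    - {"grip": -1, "dp": [0.22, -0.004, 0.117], "twist": 28}
    - {"grip": -1, "dp": [0.26, -0.004, 0.138], "twist": 33}
    - {"grip": -1, "dp": [0.3, -0.004, 0.159], "twist": 38}
    - {"grip": -1, "dp": [0.34, -0.004, 0.181], "twist": 43}
    - {"grip": -1, "dp": [0.38, -0.004, 0.202], "twist": 48}
    - {"grip": -1, "dp": [0.415, -0.002, 0.22], "twist": 48}
    - {"grip": -1, "dp": [0.4377, 0, 0.2326], "twist": 48}

```text
time: 8.0
tcp_pos: [0.5602, 0.2395, 0.1864]
tcp_rot: [-90.0, 0.1, 2.7]
contact_force: [0.9, 0.4, -1.1]
finger_gap: 0.0251
```

Call:
carry_out:
  plan:
    - {"grip": -1, "dp": [0, 0.005, 0], "twist": 0}
    - {"grip": -1, "dp": [0, 0.01, 0], "twist": 0}
    - {"grip": -1, "dp": [0, 0.01, 0], "twist": 0}
    - {"grip": -1, "dp": [0, 0.01, 0], "twist": 0}

```text
time: 8.4
tcp_pos: [0.5603, 0.2355, 0.1775]
tcp_rot: [-90.0, 0.1, 2.5]
contact_force: [0.4, 0.7, -2.3]
finger_gap: 0.0252
```

Run:
```python
from h import *
a=[env.capture(n) for n in('scene','side','wrist')]
a=[cv2.cvtColor(i,cv2.COLOR_RGB2BGR) for i in a]
for i,n in enumerate('scw'): cv2.imwrite(f'pics/6{n}.png',a[i])
cv2.imwrite('pics/6.png',np.hstack([cv2.resize(a[0][140:290,250:450],(400,300)),cv2.resize(a[1][170:320,100:300],(400,300))]))
goto([.5605,.237,.1673],2.6)
```

```text
t 8.55 pos [0.561  0.2359 0.1784] rot [-9.00e+01 -2.00e-02  2.52e+00] gap 0.025 F [ 0.5 -0.3 -2.3] q6 13.3
dp [-0.0005  0.0111  0.0011] twist -0.08 rows 0.22237884061697757
```

View pics/6.png

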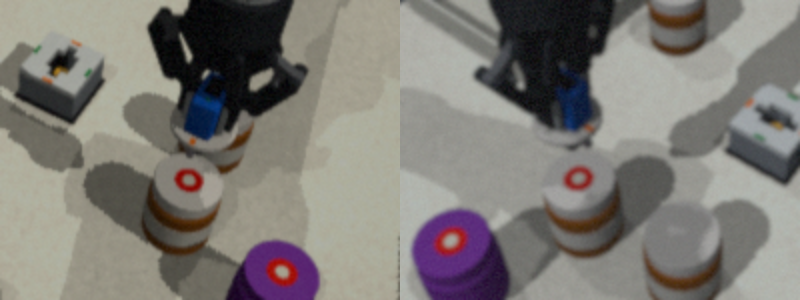

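View pics/6w.png

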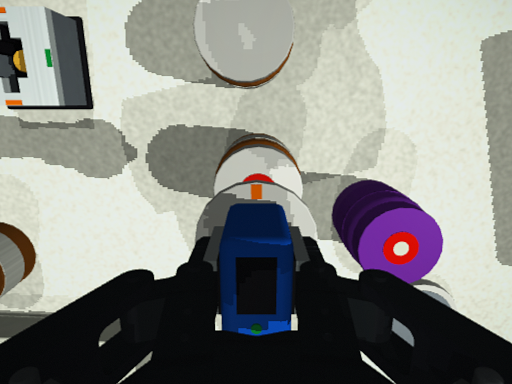

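The nose is right above the red tag in both views. I'll lower it to 40 mm and hold.

Call:
carry_out:
  plan:
    - {"grip": -1, "dp": [0, 0.006, 0.0005], "twist": 0}
    - {"grip": -1, "dp": [0, 0.011, 0.001], "twist": 0}
    - {"grip": -1, "dp": [0, 0.011, 0.001], "twist": 0}
    - {"grip": -1, "dp": [0, 0.011, 0.001], "twist": 0}
    - {"grip": -1, "dp": [0, 0.011, 0.001], "twist": 0}
    - {"grip": -1, "dp": [0, 0.011, 0.001], "twist": 0}
    - {"grip": -1, "dp": [0, 0.011, 0.001], "twist": 0}
    - {"grip": -1, "dp": [0, 0.011, 0.001], "twist": 0}
    - {"grip": -1, "dp": [0, 0.011, 0.001], "twist": 0}
    - {"grip": -1, "dp": [0, 0.011, 0.001], "twist": 0}
    - {"grip": -1, "dp": [0, 0.011, 0.001], "twist": 0}
    - {"grip": -1, "dp": [0, 0.011, 0.001], "twist": 0}

```text
time: 9.75
tcp_pos: [0.5607, 0.2378, 0.167]
tcp_rot: [-90.0, 0.0, 2.6]
contact_force: [-0.4, -1.0, -1.7]
finger_gap: 0.0252
```

Call:
carry_out:
  plan:
    - {"grip": -1, "dp": [0, 0, 0], "twist": 0}
    - {"grip": -1, "dp": [0, 0, 0], "twist": 0}
    - {"grip": -1, "dp": [0, 0, 0], "twist": 0}
    - {"grip": -1, "dp": [0, 0, 0], "twist": 0}
    - {"grip": -1, "dp": [0, 0, 0], "twist": 0}
    - {"grip": -1, "dp": [0, 0, 0], "twist": 0}
    - {"grip": -1, "dp": [0, 0, 0], "twist": 0}
    - {"grip": -1, "dp": [0, 0, 0], "twist": 0}
    - {"grip": -1, "dp": [0, 0, 0], "twist": 0}
    - {"grip": -1, "dp": [0, 0, 0], "twist": 0}
    - {"grip": -1, "dp": [0, 0, 0], "twist": 0}
    - {"grip": -1, "dp": [0, 0, 0], "twist": 0}

```text
time: 10.95
tcp_pos: [0.5607, 0.2378, 0.167]
tcp_rot: [-90.0, 0.0, 2.6]
contact_force: [0.7, -0.0, -2.5]
finger_gap: 0.0254
```

Run:
```python
from h import *
a=[env.capture(n) for n in('scene','side')]
a=[cv2.cvtColor(i,cv2.COLOR_RGB2BGR) for i in a]
for i,n in enumerate('sc'): cv2.imwrite(f'pics/7{n}.png',a[i])
cv2.imwrite('pics/7.png',np.hstack([cv2.resize(a[0][160:260,270:400],(400,308),interpolation=2),cv2.resize(a[1][190:290,130:260],(400,308),interpolation=2)]))
goto([.5605,.237,.1673],2.6)
o=env.observe();t=o['tcp_pos']-[0,0,.0423]
print(proj('scene',t),proj('side',t),proj('scene',t+[0,0,.034]),proj('side',t+[0,0,.034]))
```

```text
t 11.05 pos [0.5607 0.2378 0.167 ] rot [-90.   -0.    2.6] gap 0.0252 F [ 0.1  0.7 -2.2] q6 13.4
dp [-0.0003 -0.0003 -0.0008] twist 0.0 rows 0.01810913888281408
[[348.44726987 217.55526767]] [[185.55991605 246.50146356]] [[351.73392481 206.52458849]] [[183.05617999 234.47149307]]
```

View pics/7.png

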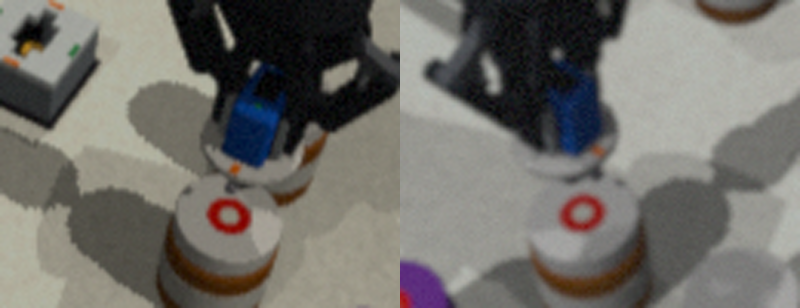

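The nose was held at rest 40 mm above the tag for about 2 s. Next I'll carry it to the dock.

Run:
```python
from h import *
goto([.471,.0378,.115],2.6)
```

```text
t 11.05 pos [0.5607 0.2378 0.167 ] rot [-90.   -0.    2.6] gap 0.0252 F [ 0.1  0.7 -2.2] q6 13.4
dp [-0.0987  0.052  -0.1957] twist 0.0 rows 4.505929640965502
```

Call:
carry_out:
  plan:
    - {"grip": -1, "dp": [-0.008, -0.01, -0.016], "twist": 0}
    - {"grip": -1, "dp": [-0.024, -0.02, -0.048], "twist": 0}
    - {"grip": -1, "dp": [-0.04, -0.02, -0.08], "twist": 0}
    - {"grip": -1, "dp": [-0.056, -0.02, -0.112], "twist": 0}
    - {"grip": -1, "dp": [-0.072, -0.02, -0.144], "twist": 0}
    - {"grip": -1, "dp": [-0.086, -0.015, -0.17], "twist": 0}
    - {"grip": -1, "dp": [-0.095, 0, -0.188], "twist": 0}
    - {"grip": -1, "dp": [-0.0987, 0.02, -0.1957], "twist": 0}
    - {"grip": -1, "dp": [-0.0987, 0.035, -0.1957], "twist": 0}
    - {"grip": -1, "dp": [-0.0987, 0.045, -0.1957], "twist": 0}
    - {"grip": -1, "dp": [-0.0987, 0.052, -0.1957], "twist": 0}
    - {"grip": -1, "dp": [-0.0987, 0.052, -0.1957], "twist": 0}

```text
time: 12.25
tcp_pos: [0.4707, 0.0381, 0.1144]
tcp_rot: [-90.0, 0.1, 2.6]
contact_force: [-0.1, 0.1, -2.4]
finger_gap: 0.0253
```

Call:
carry_out:
  plan:
    - {"grip": -1, "dp": [0, 0, 0], "twist": 0}
    - {"grip": -1, "dp": [0, 0, 0], "twist": 0}

```text
time: 12.45
tcp_pos: [0.4717, 0.038, 0.1156]
tcp_rot: [-90.0, -0.1, 2.6]
contact_force: [0.3, 0.6, -2.4]
finger_gap: 0.0254
```

Run:
```python
from h import *
a=[env.capture(n) for n in('scene','side','wrist')]
a=[cv2.cvtColor(i,cv2.COLOR_RGB2BGR) for i in a]
for i,n in enumerate('scw'): cv2.imwrite(f'pics/8{n}.png',a[i])
cv2.imwrite('pics/8.png',np.hstack([cv2.resize(a[0][115:215,215:345],(400,308),interpolation=2),cv2.resize(a[1][170:270,225:355],(400,308),interpolation=2)]))
goto([.471,.0378,.115],2.6)
```

```text
t 12.6 pos [0.4714 0.0379 0.1155] rot [-9.001e+01 -5.000e-02  2.620e+00] gap 0.0251 F [-0.5  0.4 -1.3] q6 -7.0
dp [-0.0004  0.0005 -0.0001] twist 0.02 rows 0.012881555542590862
```

View pics/8.png

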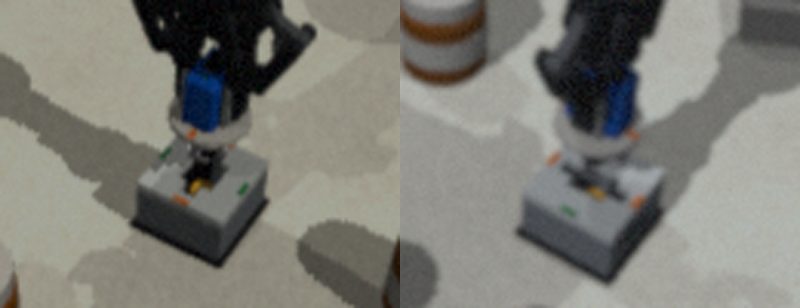

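View pics/8w.png

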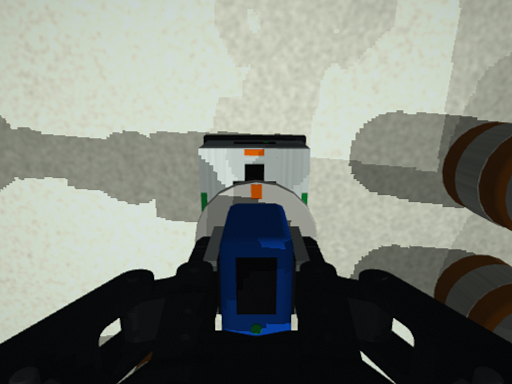

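Aligned: the collar tick is at (256,191) and the slot is at x≈254.5 px, so I'll shift about 0.6 mm. Then I'll lower it to just above the plunger.

Call:
carry_out:
  plan:
    - {"grip": -1, "dp": [0, 0.003, -0.0006], "twist": 0}
    - {"grip": -1, "dp": [0, 0.008, -0.0006], "twist": 0}
    - {"grip": -1, "dp": [0, 0.013, -0.0006], "twist": 0}
    - {"grip": -1, "dp": [0, 0.018, -0.0006], "twist": 0}
    - {"grip": -1, "dp": [0, 0.023, -0.0006], "twist": 0}
    - {"grip": -1, "dp": [0, 0.028, -0.0006], "twist": 0}
    - {"grip": -1, "dp": [0, 0.033, -0.0006], "twist": 0}
    - {"grip": -1, "dp": [0, 0.038, -0.0006], "twist": 0}
    - {"grip": -1, "dp": [0, 0.041, -0.0006], "twist": 0}
    - {"grip": -1, "dp": [0, 0.041, -0.0006], "twist": 0}

```text
time: 13.6
tcp_pos: [0.4707, 0.0372, 0.0735]
tcp_rot: [-90.0, 0.0, 2.6]
contact_force: [0.5, 0.3, -2.0]
finger_gap: 0.0252
```

Run:
```python
from h import *
goto([.471,.0372,.0583],2.6);print(env.observe()['moment'])
```

```text
t 13.6 pos [0.4707 0.0372 0.0735] rot [-8.999e+01  5.000e-02  2.600e+00] gap 0.0252 F [ 0.5  0.3 -2. ] q6 -7.0
dp [ 0.0003  0.0152 -0.    ] twist 0.0 rows 0.3042811636266723
[-0.00801291 -0.02971764 -0.01605745]
```

Call:
carry_out:
  plan:
    - {"grip": -1, "dp": [0, 0.003, 0], "twist": 0}
    - {"grip": -1, "dp": [0, 0.006, 0], "twist": 0}
    - {"grip": -1, "dp": [0, 0.009, 0], "twist": 0}
    - {"grip": -1, "dp": [0, 0.012, 0], "twist": 0}
    - {"grip": -1, "dp": [0, 0.013, 0], "twist": 0}
    - {"grip": -1, "dp": [0, 0.013, 0], "twist": 0}

```text
time: 14.2
tcp_pos: [0.4714, 0.0372, 0.0612]
tcp_rot: [-90.0, -0.0, 2.6]
contact_force: [-1.4, 0.2, 6.3]
finger_gap: 0.0253
```

Run:
```python
from h import *
goto([.471,.0372,.0583],2.6);print(env.observe()['moment'])
```

```text
t 14.2 pos [0.4714 0.0372 0.0612] rot [-9.0e+01 -4.0e-02  2.6e+00] gap 0.0253 F [-1.4  0.2  6.3] q6 -7.0
dp [-0.0004  0.0029  0.    ] twist 0.0 rows 0.05930987141521179
[ 0.03646591  0.39678788 -0.04054022]
```

The plunger force is 8.5 N net, which means 11 mm of travel and matches the height. About 3 mm remains to flush.

Call:
carry_out:
  plan:
    - {"grip": -1, "dp": [0, 0.0015, 0], "twist": 0}
    - {"grip": -1, "dp": [0, 0.003, 0], "twist": 0}
    - {"grip": -1, "dp": [0, 0.004, 0], "twist": 0}
    - {"grip": -1, "dp": [0, 0.004, 0], "twist": 0}

```text
time: 14.6
tcp_pos: [0.4714, 0.0372, 0.0582]
tcp_rot: [-90.0, -0.1, 2.6]
contact_force: [-4.7, 0.0, 15.5]
finger_gap: 0.0253
```

Run:
```python
from h import *
goto([.471,.0372,.0583],2.6);print(env.observe()['moment'])
```

```text
t 14.6 pos [0.4714 0.0372 0.0582] rot [-9.001e+01 -6.000e-02  2.610e+00] gap 0.0253 F [-4.7  0.  15.5] q6 -7.0
dp [-0.0004 -0.0001  0.    ] twist 0.01 rows 0.007538505431532548
[ 0.03132287  1.0299072  -0.0189699 ]
```

Flush, with 15.5 N of contact. Now I'll twist clockwise.

Call:
carry_out:
  plan:
    - {"grip": -1, "dp": [0, 0, 0], "twist": 4}
    - {"grip": -1, "dp": [0, 0, 0], "twist": 10}
    - {"grip": -1, "dp": [0, 0, 0], "twist": 16}
    - {"grip": -1, "dp": [0, 0, 0], "twist": 22}
    - {"grip": -1, "dp": [0, 0, 0], "twist": 28}
    - {"grip": -1, "dp": [0, 0, 0], "twist": 34}
    - {"grip": -1, "dp": [0, 0, 0], "twist": 40}

```text
time: 15.3
tcp_pos: [0.4727, 0.0364, 0.0583]
tcp_rot: [-90.0, -0.2, -37.6]
contact_force: [-1.7, -2.3, 12.2]
finger_gap: 0.0252
```

Run:
```python
from h import *
goto([.471,.0372,.0583],2.6-90);print(env.observe()['moment'])
```

```text
t 15.3 pos [0.4727 0.0364 0.0583] rot [-89.97  -0.22 -37.65] gap 0.0252 F [-1.7 -2.3 12.2] q6 33.2
dp [-0.0018  0.     -0.0004] twist 49.75 rows 5.791741595757449
[-0.38995523  0.46818284  0.0761727 ]
```

Call:
carry_out:
  plan:
    - {"grip": -1, "dp": [-0.001, 0.0005, 0], "twist": 6}
    - {"grip": -1, "dp": [-0.001, 0.0005, 0], "twist": 12}
    - {"grip": -1, "dp": [-0.001, 0.0005, 0], "twist": 18}
    - {"grip": -1, "dp": [-0.001, 0.0005, 0], "twist": 24}
    - {"grip": -1, "dp": [-0.001, 0.0005, 0], "twist": 30}
    - {"grip": -1, "dp": [-0.001, 0.0005, 0], "twist": 36}
    - {"grip": -1, "dp": [-0.001, 0.0005, 0], "twist": 42}
    - {"grip": -1, "dp": [-0.001, 0.0005, 0], "twist": 46}
    - {"grip": -1, "dp": [-0.001, 0.0005, 0], "twist": 46}

```text
time: 16.2
tcp_pos: [0.4722, 0.0366, 0.0583]
tcp_rot: [-89.8, -0.2, -83.5]
contact_force: [-1.8, -2.4, 16.8]
finger_gap: 0.0252
```

Run:
```python
from h import *
goto([.471,.0372,.0583],2.6-90);print(env.observe()['moment'])
```

```text
t 16.2 pos [0.4722 0.0366 0.0583] rot [-89.8   -0.19 -83.5 ] gap 0.0252 F [-1.8 -2.4 16.8] q6 79.1
dp [-0.0007  0.     -0.0011] twist 3.9 rows 0.454251934787858
[-0.6156034   0.79559537 -0.04321649]
```

Call:
carry_out:
  plan:
    - {"grip": -1, "dp": [0, 0, 0], "twist": 2}
    - {"grip": -1, "dp": [0, 0, 0], "twist": 4}
    - {"grip": -1, "dp": [0, 0, 0], "twist": 6}
    - {"grip": -1, "dp": [0, 0, 0], "twist": 7}
    - {"grip": -1, "dp": [0, 0, 0], "twist": 7}

```text
time: 16.7
tcp_pos: [0.4721, 0.0366, 0.0583]
tcp_rot: [-89.8, -0.2, -90.4]
contact_force: [-2.9, -2.1, 17.8]
finger_gap: 0.025
```

Run:
```python
from h import *
goto([.471,.0372,.0583],2.6-90);print(env.observe()['moment'])
```

```text
t 16.7 pos [0.4721 0.0366 0.0583] rot [-89.79  -0.17 -90.43] gap 0.025 F [-2.9 -2.1 17.8] q6 86.0
dp [-0.0006  0.     -0.0011] twist -3.03 rows 0.35329482435374865
[-0.60476859  0.83820444  0.1038912 ]
```

Call:
carry_out:
  plan:
    - {"grip": -1, "dp": [0, 0, 0], "twist": 1}
    - {"grip": -1, "dp": [0, 0, 0], "twist": 2}
    - {"grip": -1, "dp": [0, 0, 0], "twist": 3}
    - {"grip": -1, "dp": [0, 0, 0], "twist": 3}

```text
time: 17.1
tcp_pos: [0.4718, 0.0367, 0.0583]
tcp_rot: [-89.8, -0.2, -93.4]
contact_force: [-3.5, -2.6, 17.5]
finger_gap: 0.0251
```

Run:
```python
from h import *
goto([.471,.0372,.0583],2.6-90);print(env.observe()['moment'])
```

```text
t 17.1 pos [0.4718 0.0367 0.0583] rot [-89.81  -0.15 -93.41] gap 0.0251 F [-3.5 -2.6 17.5] q6 89.0
dp [-0.0005 -0.     -0.0008] twist -6.01 rows 0.6996664006333669
[-0.60625465  1.04110077  0.13162935]
```

Call:
carry_out:
  plan:
    - {"grip": -1, "dp": [0, 0, 0], "twist": 1}
    - {"grip": -1, "dp": [0, 0, 0], "twist": 2}
    - {"grip": -1, "dp": [0, 0, 0], "twist": 3}
    - {"grip": -1, "dp": [0, 0, 0], "twist": 3}

```text
time: 17.5
tcp_pos: [0.4711, 0.0369, 0.0583]
tcp_rot: [-89.9, -0.1, -96.3]
contact_force: [-5.4, -2.9, 21.0]
finger_gap: 0.0251
```

Run:
```python
from h import *
goto([.471,.0372,.0583],2.6-90);print(env.observe()['moment'])
a=[env.capture(n) for n in('scene','side','wrist')]
a=[cv2.cvtColor(i,cv2.COLOR_RGB2BGR) for i in a]
for i,n in enumerate('scw'): cv2.imwrite(f'pics/9{n}.png',a[i])
cv2.imwrite('pics/9.png',np.hstack([cv2.resize(a[0][125:225,215:345],(400,308),interpolation=2),cv2.resize(a[1][180:280,225:355],(400,308),interpolation=2)]))
```

```text
t 17.5 pos [0.4711 0.0369 0.0583] rot [-89.87  -0.14 -96.34] gap 0.0251 F [-5.4 -2.9 21. ] q6 91.9
dp [-0.0003 -0.     -0.0001] twist -8.94 rows 1.0407908639990207
[-0.47052238  1.35329699  0.59000006]
```

View pics/9.png

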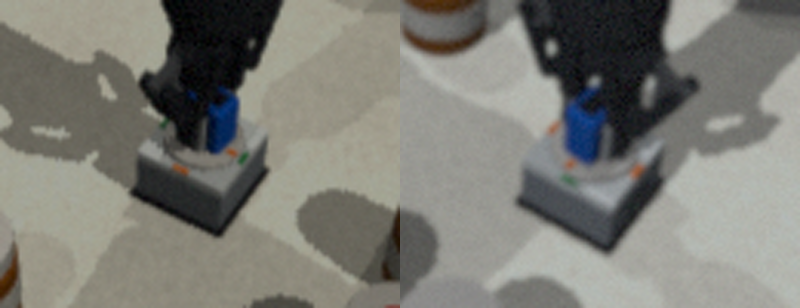

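View pics/9w.png

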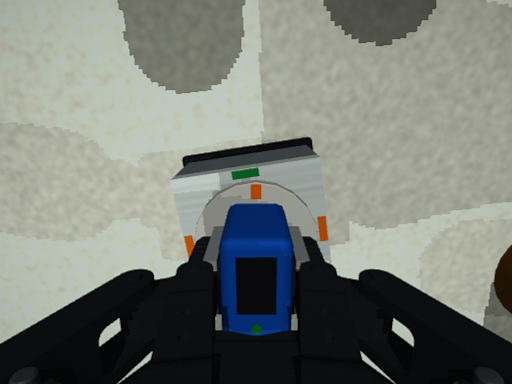

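Call:
carry_out:
  plan:
    - {"grip": -1, "dp": [0, 0.0003, 0], "twist": 1}
    - {"grip": -1, "dp": [0, 0.0003, 0], "twist": 1}
    - {"grip": -1, "dp": [0, 0.0003, 0], "twist": 1}
    - {"grip": -1, "dp": [0, 0.0003, 0], "twist": 1}
    - {"grip": -1, "dp": [0, 0.0003, 0], "twist": 1}

```text
time: 18.15
tcp_pos: [0.4711, 0.0369, 0.0583]
tcp_rot: [-89.9, -0.1, -97.3]
contact_force: [-6.8, -3.1, 23.7]
finger_gap: 0.0249
```

Run:
```python
from h import *
o=env.observe();goto([.471,.0372,.0583],2.6-90);print(o['moment'])
w=env.capture('wrist');cv2.imwrite('pics/10w.png',cv2.cvtColor(w,cv2.COLOR_RGB2BGR)[120:260,150:360])
z=cv2.imread('pics/10w.png');cv2.imwrite('pics/10z.png',cv2.resize(z,None,fx=3.8,fy=3.8,interpolation=2))
s=cv2.cvtColor(env.capture('scene'),cv2.COLOR_RGB2BGR);cv2.imwrite('pics/10s.png',s)
```

```text
t 18.15 pos [0.4711 0.0369 0.0583] rot [-89.86  -0.15 -97.25] gap 0.0249 F [-6.8 -3.1 23.7] q6 92.9
dp [-0.0003 -0.     -0.0001] twist -9.85 rows 1.1470032726504695
[-0.52509133  1.68213621  0.93807149]
```

View pics/10z.png

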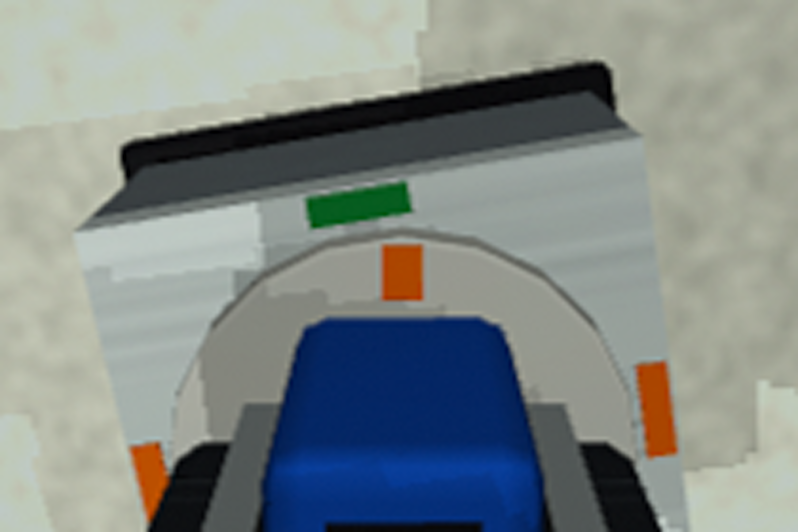

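View pics/10s.png

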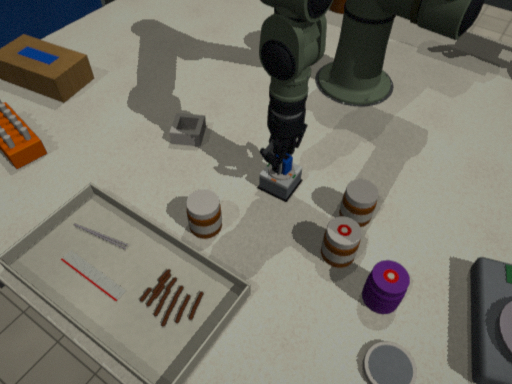

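Torque now climbs steeply, about 0.35 N·m per degree, so it is against the stop. I'll ease back 1° to a moderate preload that stays pressed against the stop, then check again.

Call:
carry_out:
  plan:
    - {"grip": -1, "dp": [0, 0, 0], "twist": -1}
    - {"grip": -1, "dp": [0, 0, 0], "twist": -1}
    - {"grip": -1, "dp": [0, 0, 0], "twist": -1}
    - {"grip": -1, "dp": [0, 0, 0], "twist": -1}

```text
time: 18.65
tcp_pos: [0.4711, 0.0369, 0.0583]
tcp_rot: [-89.9, -0.1, -96.3]
contact_force: [-6.0, -3.2, 24.0]
finger_gap: 0.0249
```

Run:
```python
from h import *
o=env.observe();goto([.471,.0372,.0583],2.6-90);print(o['moment'])
```

```text
t 18.65 pos [0.4711 0.0369 0.0583] rot [-89.86  -0.13 -96.34] gap 0.0249 F [-6.  -3.2 24. ] q6 91.9
dp [-0.0003 -0.     -0.0001] twist -8.94 rows 1.041064130103832
[-0.41138608  1.67039099  0.52248174]
```

It is still flush at 24 N with 0.52 N·m of torque against the stop, and it is steady. I'll hand it in.

```bash
python3 -c "
from plant import env
print(env.sign_off())"
```

```text
the job is handed in; nothing more can be done
None
```

The job is handed in at about 18.7 s. The reader is in the dock, pressed fully down, turned clockwise to the stop, and still gripped.

- **Tag reading:** I lifted the reader straight out of the stand and held it still, nose down, about 40 mm above the red tag for about 2 s.
- **Dock, pressed down:** I pushed it in until the collar was flush. The last reading was 24 N of upward contact force, more than the roughly 10 N spring alone. The tool height of 0.0583 m is the value I had calculated for flush.
- **Dock, turned:** The twist torque rose steeply at the end, about 0.35 N·m per degree, so it had reached the stop. I eased back 1°, and 0.52 N·m still holds it there.
- **Jars:** The last scene picture shows all the jars, including the purple one, standing where they were.

One figure is slightly off. The tool turned about 99° from the entry yaw, while the stop should allow at most 96°. I put the extra down to slack in the slot, bending under load and a degree or so of measurement error; I did not check this separately.

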